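# Dispense the density discs and gather them in a corner of the tote

### The arm

A 6-joint arm with a two-finger parallel gripper is mounted at the origin on the work surface. World frame = base frame: x ahead of the robot, y to its left, z up, the work surface at z = 0. Lengths are in m, angles in rad, forces in N, time in s.
With the tool pointing down it reaches from about 0.375 to 0.975 m from the base axis. Payload 3.8 kg.
Tool frame: the origin (TCP) lies on the centre line of the jaws, within the pads' length; the fingertips stand 17 mm ahead of it and the grasp point (between the pads) lies 2 mm behind it (bot.tip_extent is the distance from the TCP to the fingertips, in m); z points along the fingers, y is the line along which they close (so a half turn about z gives the same grasp; the last joint's range is limited). The gripper opens to 85 mm and grips with 20 to 120 N. Pads are 22 mm wide; open, the fingers measure 114 mm over their backs; the gripper's body (76 mm by 85 mm) begins 54 mm behind the grasp point. The pads swing forward as they close: fully open they stand 13 mm farther back than shut.
Start: joints at [1.099, 0.264, 1.604, -0, 1.274, -0.037], TCP at [0.284, 0.612, 0.248] pointing down, gripper open.
Joint ranges: [-2.63, 2.63], [-0.94, 2.18], [0.31, 2.57], [-1.31, 4.45], [0, 2.66], [-2.55, 2.55]. Speed limits (rad/s): [2.57, 2.57, 3.14, 3.14, 3.14, 3.14].

### API

Orientations are given as a rotation vector (axis times angle).
In Python, from workcell import readout, read_camera, finish_job, bot gives the robot as it stands.
- The arm moves only by the tool jog_arm, never from a script. Its argument "deltas" is one flat list of numbers, 7 for each row, row after row: the shift along the tool's x, y, z in m, then the turn, a rotation vector about the tool's x, y, z in degrees, then the gripper command: -1 is shut, 1 is fully open, values between are in proportion. A call has 1 to 8 rows; each row is the pose to reach, as a shift and turn from the pose commanded when the call began, along the tool's axes at that moment; what a row does not reach only later rows make up. A row lasts 1/10 s, in which the tool goes at most 50 mm and 8.59 degrees, less where a joint would pass 70% of its speed; a pose out of reach is approached as far as the arm can. A call with a gripper value outside its range is refused whole. The fingers move at their own pace and stop on an object; "squeeze" is the grip in N (left out, the last holds). Time passes only in rows, so rows that repeat a pose let the fingers close. It gives the time, the measured TCP pose, the force, the opening and the grip force at its end, in the units of the state.
- readout.read_state(): the state, without advancing time (a new reading comes with each control period).
- read_camera(name): name is "side" or "top"; returns a dict with "color" (384x512x3 uint8, blue, green, red), "fx", "fy", "cx", "cy" (pixels), "origin" and "attitude" of the camera in the world. Camera axes: x right, y down, z forward; pixel columns grow to the right and rows downward; lengths in m; the calibration is good to about 2 mm. A picture is of the moment at which its call begins. There is no depth.
- finish_job(): hands the job in; it is judged then, once.
The state is a dict: "time": time; "q": joint angles; "joint_vel": joint speeds; "joint_torque": joint torques, N m; "tool_pos": TCP position; "tcp_rot": TCP orientation; "wrist_force": force on the tool from outside, world axes, zero at the start; "torque": the same for the moment, N m; "width": opening from 0.0 (shut) to 1.0 (fully open); "grip_force": force on a finger pad.
Only numpy, scipy, OpenCV 4.12 (cv2) and the standard library are available. Lean on these libraries where they do the work, as an engineer would, in place of code of your own. Each camera call takes 0.05 s, during which the arm holds its last target. There are 200 camera calls.

### The job

In the school lab, pull the dispenser's red gate knob up so that all four metal discs slide into the white tote, then push the knob fully home again. Take the tote by its orange tab, draw it out from under the dispenser, lift it some 15 cm or more off the bench and tilt it by about 30 degrees, so that all four discs gather in the corner at the tab end on the side where the microscope stands (left or right as seen from the tab looking towards the dispenser). Finish still holding it up, tilted and still; do not touch the discs with the gripper, and leave the glassware and the other things on the bench where they are.

Things in the scene. Friction and masses are not known exactly. Their poses are not given: they have to be found in the camera images.
- dispenser: Fixed disc dispenser: grey base, sloping aluminium channel (26 degrees, 22 mm wide) with the four discs in single file, white gate guide. Origin: centre of its underside; x level, up the channel; z up. Open lower lip at x = -100 mm, its lowest edge 58 mm above the bench; only the overhanging channel and gate reach past x = -50 mm. Guide 129 mm tall, channel's upper end about 138 mm.
- gate (a joint): Dispenser gate, a vertical slide with a red knob on top: 0 = fully home (down, channel shut), up to 0.030 m = fully out (pulled up). It stays where it is left (friction catch, about 3 N). 10 mm out is the least that lets discs pass; the discs need about a second to slide out.
- gate_knob (a point): Centre of the red gate knob, an upright cylinder 24 mm in diameter and 26 mm tall on a thin steel stem; about 164 mm above the bench when home, with free space all round it and above. Axes as the dispenser's.
- tote: White open plastic tote on the bench, far end under the dispenser's lip: 160 (x) by 130 (y) by 45 mm high, walls and floor 4 mm, about 0.22 kg, loose. Origin: centre of its underside; x from grip end to far end (to the dispenser), y left, z up. Far wall about 35 mm under the lip, 13 mm between rim and lip: draw it back about 60 mm along -x before lifting.
- tote_grip (a point): Point to grip on the orange upright tab at the tote's end nearest the robot: tab 14 mm thick (tote x) by 36 mm wide (tote y), rising from the bench to 98 mm, 53 mm above the rim. The point lies 78 mm above the tote's underside, 87 mm from its centre along tote -x. Axes as the tote's.
- corner_left (a point): Inner floor corner of the tote at its grip end, on the tote's left (+y) side.
- corner_right (a point): Inner floor corner of the tote at its grip end, on the tote's right (-y) side.
- disc_brass: Metal density disc, yellow brass, 18 mm in diameter and 7 mm thick, about 15 g. Origin: centre of its underside as it lies in the channel. It waits behind the gate in the dispenser; on dry plastic it starts to slide at about 8 to 12 degrees of slope, and must be tipped at least 20 degrees to run freely along a wall.
- disc_copper: Metal density disc, reddish copper, 18 mm in diameter and 7 mm thick, about 15 g. Origin: centre of its underside as it lies in the channel. It waits behind the gate in the dispenser; on dry plastic it starts to slide at about 8 to 12 degrees of slope, and must be tipped at least 20 degrees to run freely along a wall.
- disc_steel: Metal density disc, bright steel, 18 mm in diameter and 7 mm thick, about 15 g. Origin: centre of its underside as it lies in the channel. It waits behind the gate in the dispenser; on dry plastic it starts to slide at about 8 to 12 degrees of slope, and must be tipped at least 20 degrees to run freely along a wall.
- disc_dark: Metal density disc, dark steel, 18 mm in diameter and 7 mm thick, about 15 g. Origin: centre of its underside as it lies in the channel. It waits behind the gate in the dispenser; on dry plastic it starts to slide at about 8 to 12 degrees of slope, and must be tipped at least 20 degrees to run freely along a wall.
- microscope_front (a point): Middle of the front edge (towards the robot) of the base of the white binocular microscope, at bench height. The microscope is 200 (x) by 150 mm (y), about 330 mm tall, fixed far out to the left (y about +0.44 m) or to the right (y about -0.44 m); a wooden test tube rack 240 mm long and 150 mm tall stands in the same place on the other side.
- reagent_bottle: Amber bottle, 60 mm in diameter, 140 mm tall; bystander. Origin: centre of its underside.
- sample_jar: Small jar with green cap, 48 mm in diameter, 60 mm tall, beside the dispenser; bystander. Origin: centre of its underside.
- beaker: Glass beaker, 72 mm in diameter, 90 mm tall; bystander. Origin: centre of its underside.
- petri_dish: Open clear petri dish, 84 mm in diameter, 14 mm tall, beside the tote; bystander. Origin: centre of its underside.
- balance_weight: Brass knob weight, 40 mm in diameter, 60 mm tall, 0.5 kg; bystander. Origin: centre of its underside.
- screwdriver: Screwdriver lying on the bench; bystander. Origin: under its middle.
Mind the look-alikes: they are no part of the job. Leave any pink look-alike of the dispenser alone. Leave any green look-alike of the tote alone.

How it is judged:
On the way, in this order (a step that is already met when the one before it is completed fails the run):
1. the gate is pulled out (value of joint gate above 0.015 m), for 0.2 s.
2. all four discs are in the tote and the gate is pushed fully home (value of joint gate below 0.004 m and x of disc_brass in the frame of tote between -0.078 and 0.078 m and y of disc_brass in the frame of tote between -0.063 and 0.063 m and z of disc_brass in the frame of tote between -0.002 and 0.045 m and x of disc_copper in the frame of tote between -0.078 and 0.078 m and y of disc_copper in the frame of tote between -0.063 and 0.063 m and z of disc_copper in the frame of tote between -0.002 and 0.045 m and x of disc_steel in the frame of tote between -0.078 and 0.078 m and y of disc_steel in the frame of tote between -0.063 and 0.063 m and z of disc_steel in the frame of tote between -0.002 and 0.045 m and x of disc_dark in the frame of tote between -0.078 and 0.078 m and y of disc_dark in the frame of tote between -0.063 and 0.063 m and z of disc_dark in the frame of tote between -0.002 and 0.045 m), for 0.2 s.
At the end, for the whole second after the job is handed in: Gate within 4 mm of home; tote held by the fingers alone, middle of its underside over 12 cm up, tilted 17 to 52 degrees, still; all discs inside, at rest, centres within 72 mm of the tab-end corner on the microscope side (left if its y > 0, else right) (all of step 2 and height (world z) of tote above 0.12 m and angle between tote's own z axis and vertical between 0.3 and 0.9 rad and contact force between tote and the fingers above 2 N and contact force between tote and dispenser below 0.2 N and linear speed of each of tote, disc_brass, disc_copper, disc_steel, disc_dark below 0.03 m/s and ((world y of microscope_front above 0 m and distance between each of disc_brass, disc_copper, disc_steel, disc_dark and corner_left below 0.072 m) or (world y of microscope_front below 0 m and distance between each of disc_brass, disc_copper, disc_steel, disc_dark and corner_right below 0.072 m))); the arm keeps its last pose, push and grip.
It fails at once if a bystander was shifted by more than 3 cm (distance of any of reagent_bottle, sample_jar, beaker, petri_dish, balance_weight, screwdriver from where it was at the start of the episode above 0.03 m).
It fails at once if a disc was touched by the gripper (contact force between any of disc_brass, disc_copper, disc_steel, disc_dark and the fingers above 0.3 N).
It also fails if it takes over 61 s, if anything falls off the work surface, if the arm or the gripper's body presses on something with over 40 N, if the wrist force passes 120 N, or if a joint passes its speed limit or range.

## Working session

There is one attempt and no reset: what is moved stays moved. The work goes in short steps, Python scripts to look and compute and a tool call to move; the robot and the scene stay as the last step left them, time stands still between calls to the robot, and variables do not carry over. Pictures are saved under pics/ and viewed, at most 10 in all, crops included, and the job is handed in when it is done.

Besides the shell and the picture viewer there is one more tool, called after "Emit:" as name(argument=value, ...) on one line, values as JSON. jog_arm: Moves the arm, as the interface text tells. Its arguments: {"type":"object","properties":{"deltas":{"type":"array"},"squeeze":{"type":"number"}},"required":["deltas"]}

```bash
mkdir -p pics; ls
cat > h.py <<'E'
import numpy as np, cv2
from scipy.spatial.transform import Rotation as R
from workcell import readout, read_camera, finish_job, bot
def mat(c):
    a=np.array(c["attitude"],float)
    return a if a.shape==(3,3) else (R.from_rotvec(a).as_matrix() if a.size==3 else R.from_quat(a).as_matrix())
def ray(c,u,v):
    return np.array(c["origin"]), mat(c)@np.array([(u-c["cx"])/c["fx"],(v-c["cy"])/c["fy"],1])
def onz(c,u,v,z):
    o,d=ray(c,u,v); return o+d*(z-o[2])/d[2]
def proj(c,p):
    q=mat(c).T@(np.array(p)-np.array(c["origin"])); return q[0]/q[2]*c["fx"]+c["cx"],q[1]/q[2]*c["fy"]+c["cy"]
def rel(p,s=None):
    "world point -> shift in tool axes"
    s=s or readout.read_state(); return R.from_rotvec(s["tcp_rot"]).inv().apply(np.array(p)-s["tool_pos"])
E
python3 - <<'E'
from h import *
s=readout.read_state(); print(s["time"],s["tool_pos"],s["tcp_rot"],R.from_rotvec(s["tcp_rot"]).as_matrix().round(3))
for n in("top","side"):
    c=read_camera(n); cv2.imwrite(f"pics/{n}0.png",cv2.resize(c["color"],(768,576),interpolation=cv2.INTER_CUBIC)); print(n,c["fx"],c["cx"],c["cy"],c["origin"],np.array(c["attitude"]).shape,mat(c).round(3).tolist())
E
```

```text
pics
0.0 [0.28397298 0.61156945 0.24689731] [-0.67742974 -3.0670754   0.00349937] [[-0.907  0.421 -0.001]
 [ 0.421  0.907 -0.002]
 [ 0.    -0.002 -1.   ]]
top 391.5597394105803 250.90544368515282 200.69383401975114 [ 0.47676514 -0.0076814   1.47201613] (3,) [[-0.023, -0.999, 0.038], [-1.0, 0.023, 0.004], [-0.005, -0.037, -0.999]]
side 440.15272114456036 255.53980748382565 195.98482111139265 [ 0.14784953 -0.86840617  0.76441358] (3,) [[0.9, -0.255, 0.352], [-0.435, -0.498, 0.75], [-0.016, -0.828, -0.56]]
```

View pics/top0.png

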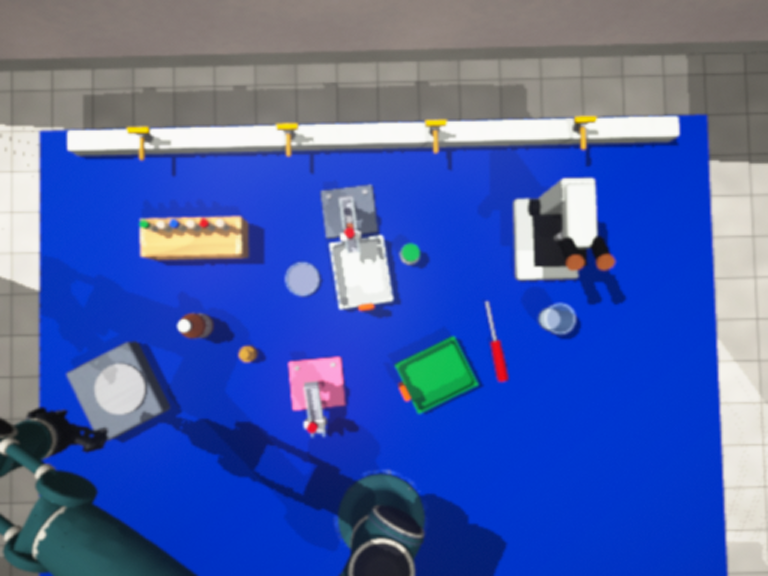

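View pics/side0.png

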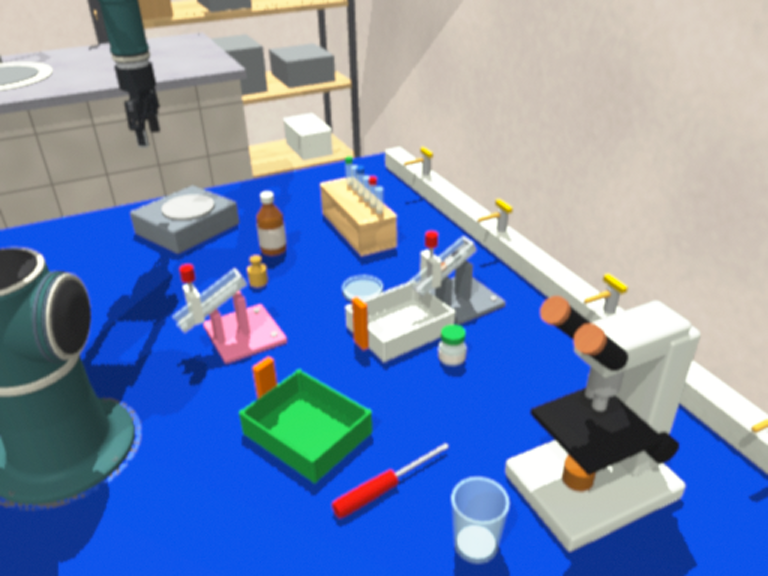

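Top view (right is -y): the microscope is at (565,235), on the **right**.

Candidates, as top-view pixels:
- **Red knobs:** grey dispenser (350,232), pink dispenser (312,427), screwdriver handle (500,362). I choose (350,232).
- **Orange tabs:** white tote (366,307), green tote (405,392). I choose (366,307).

The side view has the chosen knob at (431,239) and the chosen tab at (360,323).

```bash
cat >> h.py <<'E'
def blob(c,lo,hi,at,r=40):
    "centroid of hsv mask component near pixel at"
    m=cv2.inRange(cv2.cvtColor(c["color"],cv2.COLOR_BGR2HSV),lo,hi)
    n,l,st,ce=cv2.connectedComponentsWithStats(m)
    k=[i for i in range(1,n) if st[i,4]>8]
    i=min(k,key=lambda i:np.hypot(*(ce[i]-at))); return ce[i],st[i],l==i
def tri(c1,p1,c2,p2):
    o1,d1=ray(c1,*p1);o2,d2=ray(c2,*p2)
    t=np.linalg.lstsq(np.c_[d1,-d2],o2-o1,rcond=None)[0]; a,b=o1+d1*t[0],o2+d2*t[1]; return (a+b)/2,np.linalg.norm(a-b)
RED=((0,170,90),(5,255,255)); ORG=((6,170,90),(16,255,255))
E
python3 - <<'E'
from h import *
T=read_camera("top");S=read_camera("side")
t=blob(T,*RED,(233,155));s=blob(S,*RED,(287,160)); print("knob",t[0],t[1],s[0],s[1],tri(T,t[0],S,s[0]))
t=blob(T,*ORG,(244,205));s=blob(S,*ORG,(240,215)); print("tab",t[0],t[1],s[0],s[1],tri(T,t[0],S,s[0]))
ys,xs=np.where(t[2]); print("tabtop",onz(T,*t[0],.098))
# tote: white-ish mask near centre
h=cv2.cvtColor(T["color"],cv2.COLOR_BGR2HSV); m=cv2.inRange(h,(0,0,150),(180,70,255))
mm=np.zeros_like(m); mm[155:210,212:268]=m[155:210,212:268]
p=cv2.findNonZero(mm); r=cv2.minAreaRect(p); b=cv2.boxPoints(r); print(r); print([onz(T,*q,.045)[:2].round(4) for q in b])
# dispenser base grey quad
a=np.hstack([cv2.resize(T["color"][110:240,190:290],(400,520),interpolation=2),cv2.resize(S["color"][130:260,220:320],(400,520),interpolation=2)])
cv2.imwrite("pics/crop1.png",a)
E
```

```text
Traceback (most recent call last):
  File "h.py", line 21, in blob
    i=min(k,key=lambda i:np.hypot(*(ce[i]-at))); return ce[i],st[i],l==i
ValueError: min() iterable argument is empty
```

```bash
cat > m.py <<'E'
from h import *
T=read_camera("top");S=read_camera("side")
for c,p in((T,(233,154)),(S,(287,159)),(T,(244,205)),(S,(240,215))): print(cv2.cvtColor(c["color"],cv2.COLOR_BGR2HSV)[p[1]-1:p[1]+2,p[0]].tolist())
a=np.hstack([cv2.resize(T["color"][110:240,190:290],(400,520),interpolation=2),cv2.resize(S["color"][130:260,220:320],(400,520),interpolation=2)])
cv2.imwrite("pics/crop1.png",a)
t=blob(T,*RED,(233,155));s=blob(S,*RED,(287,160)); print("knob",t[0],t[1],s[0],s[1],tri(T,t[0],S,s[0]))
t=blob(T,*ORG,(244,205));s=blob(S,*ORG,(240,215)); print("tab",t[0],t[1],s[0],s[1],tri(T,t[0],S,s[0]))
print("tabtop",onz(T,*t[0],.098))
h=cv2.cvtColor(T["color"],cv2.COLOR_BGR2HSV); m=cv2.inRange(h,(0,0,150),(180,70,255))
mm=np.zeros_like(m); mm[155:210,212:268]=m[155:210,212:268]
r=cv2.minAreaRect(cv2.findNonZero(mm)); b=cv2.boxPoints(r); print(r); print([onz(T,*q,.045)[:2].round(4).tolist() for q in b])
E
sed -i 's/^RED=.*/RED=((0,150,90),(5,255,255)); ORG=((6,150,90),(16,255,255))/' h.py
sed -i 's/    n,l,st/    if lo[0]==0: m|=cv2.inRange(cv2.cvtColor(c["color"],cv2.COLOR_BGR2HSV),(172,150,90),(180,255,255))\n    n,l,st/' h.py
python3 m.py
```

```text
[[178, 211, 234], [177, 214, 236], [178, 212, 237]]
[[1, 232, 212], [1, 229, 176], [2, 232, 167]]
[[13, 209, 250], [11, 204, 244], [3, 154, 186]]
[[14, 255, 182], [14, 255, 182], [14, 255, 183]]
knob [232.64516129 154.35483871] [230 151   6   8  31] [287.04918033 159.29508197] [284 155   7  10  61] (array([0.68185977, 0.05610877, 0.16602998]), np.float64(0.002018190293661222))
tab [244.04 204.12] [240 203   9   4  25] [239.98785425 215.93117409] [235 200  10  32 247] (array([0.51876335, 0.02372013, 0.04753081]), np.float64(0.0006716536742549364))
tabtop [0.51697445 0.02272766 0.098     ]
((239.72433471679688, 177.75404357910156), (51.72758865356445, 36.44325637817383), 81.02737426757812)
[[0.7006, 0.1164], [0.7184, -0.016], [0.5304, -0.041], [0.5127, 0.0907]]
```

View pics/crop1.png

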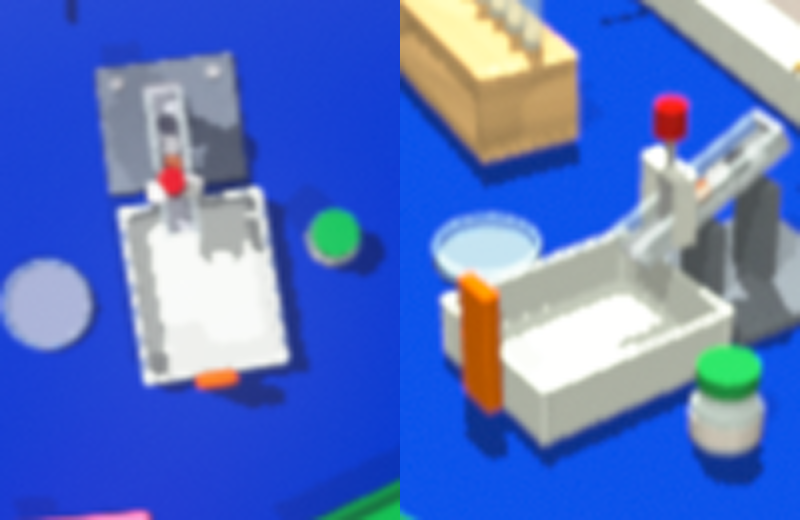

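The crop confirms both choices: the red knob is on the grey dispenser, and the orange tab is on the white tote. The knob is at about (0.682, 0.056, 0.166), the tab at about (0.518, 0.0235), and the tote yaw is about +8°. One orientation, with tool y along tote x, works for both grips.

Emit:
jog_arm(deltas=[-0.595, -0.337, -0.012, 0, 0, 57, 1, -0.595, -0.337, -0.012, 0, 0, 57, 1, -0.595, -0.337, -0.012, 0, 0, 57, 1, -0.595, -0.337, -0.012, 0, 0, 57, 1, -0.595, -0.337, -0.012, 0, 0, 57, 1, -0.595, -0.337, -0.012, 0, 0, 57, 1, -0.595, -0.337, -0.012, 0, 0, 57, 1, -0.595, -0.337, -0.012, 0, 0, 57, 1])

```text
time: 1.1
tool_pos: [0.5178, 0.2851, 0.2556]
tcp_rot: [2.061, 2.37, 0.001]
wrist_force: [0.5, 0.2, 0.2]
width: 0.998
grip_force: 0.0
```

```bash
cat > r.py <<'E'
from h import *
import sys
s=readout.read_state(); M=R.from_rotvec(s["tcp_rot"]).as_matrix(); print(s["time"],s["tool_pos"].round(4) if hasattr(s["tool_pos"],"round") else s["tool_pos"],"yaw_y",np.degrees(np.arctan2(M[1,1],M[0,1])).round(2),"z",M[:,2].round(3),s["wrist_force"],s["width"],s["grip_force"])
if len(sys.argv)>3: print("rel",rel([float(a) for a in sys.argv[1:4]],s).round(4))
E
python3 r.py .682 .056 .26
```

```text
1.1 [0.5178 0.2851 0.2556] yaw_y 7.97 z [ 0.001  0.    -1.   ] [0.49219739 0.20384198 0.15077633] 0.9976212946201521 0.0
rel [-0.2496  0.1309 -0.0044]
```

Emit:
jog_arm(deltas=[-0.25, 0.131, -0.004, 0, 0, 0, 1, -0.25, 0.131, -0.004, 0, 0, 0, 1, -0.25, 0.131, -0.004, 0, 0, 0, 1, -0.25, 0.131, -0.004, 0, 0, 0, 1, -0.25, 0.131, -0.004, 0, 0, 0, 1, -0.25, 0.131, -0.004, 0, 0, 0, 1, -0.25, 0.131, -0.004, 0, 0, 0, 1, -0.25, 0.131, -0.004, 0, 0, 0, 1])

```text
time: 1.9
tool_pos: [0.6819, 0.057, 0.2588]
tcp_rot: [-2.061, -2.37, 0.0]
wrist_force: [-0.2, 0.4, 0.9]
width: 0.998
grip_force: 0.0
```

```bash
python3 r.py .682 .056 .168
python3 - <<'E'
from h import *
S=read_camera("side"); cv2.imwrite("pics/s2.png",cv2.resize(S["color"][70:270,180:400],(660,600),interpolation=2))
E
```

```text
1.9 [0.6819 0.057  0.2588] yaw_y 7.98 z [-0.001  0.    -1.   ] [-0.2468922   0.3503221   0.92911727] 0.9975449548801345 0.0
rel [-0.0011  0.0001  0.0908]
```

View pics/s2.png

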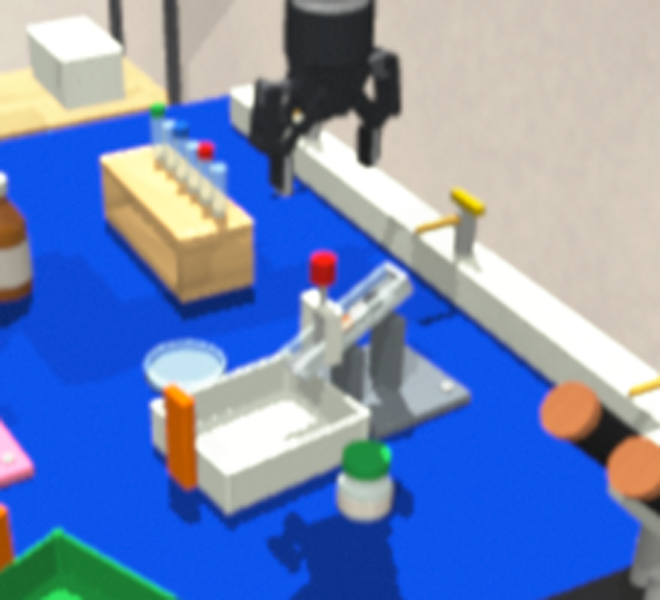

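The open jaws, at (282,185) and (370,160), straddle the knob at (322,268). I'll go down and close.

Emit:
jog_arm(deltas=[-0.001, 0, 0.045, 0, 0, 0, 1, -0.001, 0, 0.075, 0, 0, 0, 1, -0.001, 0, 0.091, 0, 0, 0, 1, -0.001, 0, 0.091, 0, 0, 0, -1, -0.001, 0, 0.091, 0, 0, 0, -1, -0.001, 0, 0.091, 0, 0, 0, -1, -0.001, 0, 0.091, 0, 0, 0, -1, -0.001, 0, 0.091, 0, 0, 0, -1], squeeze=40)

```text
time: 2.75
tool_pos: [0.6811, 0.0567, 0.1704]
tcp_rot: [-2.059, -2.372, 0.002]
wrist_force: [-6.8, -0.2, 6.6]
width: 0.265
grip_force: 39.4
```

Emit:
jog_arm(deltas=[0, 0, 0, 0, 0, 0, -1, 0, 0, 0, 0, 0, 0, -1, 0, 0, 0, 0, 0, 0, -1])

```text
time: 3.05
tool_pos: [0.681, 0.0567, 0.1703]
tcp_rot: [-2.059, -2.372, 0.001]
wrist_force: [-6.6, 0.6, 6.1]
width: 0.263
grip_force: 39.4
```

Emit:
jog_arm(deltas=[0, 0, -0.01, 0, 0, 0, -1, 0, 0, -0.02, 0, 0, 0, -1, 0, 0, -0.027, 0, 0, 0, -1, 0, 0, -0.027, 0, 0, 0, -1, 0, 0, -0.027, 0, 0, 0, -1, 0, 0, -0.027, 0, 0, 0, -1, 0, 0, -0.027, 0, 0, 0, -1, 0, 0, -0.027, 0, 0, 0, -1])

```text
time: 3.85
tool_pos: [0.6811, 0.0567, 0.1968]
tcp_rot: [-2.059, -2.372, 0.002]
wrist_force: [-7.7, -0.8, 2.3]
width: 0.265
grip_force: 40.1
```

Emit:
jog_arm(deltas=[0, 0, 0, 0, 0, 0, -1, 0, 0, 0, 0, 0, 0, -1, 0, 0, 0, 0, 0, 0, -1, 0, 0, 0, 0, 0, 0, -1, 0, 0, 0, 0, 0, 0, -1, 0, 0, 0, 0, 0, 0, -1, 0, 0, 0, 0, 0, 0, -1, 0, 0, 0, 0, 0, 0, -1])

```text
time: 4.65
tool_pos: [0.6811, 0.0567, 0.1968]
tcp_rot: [-2.059, -2.372, 0.002]
wrist_force: [-7.0, -0.6, 2.3]
width: 0.264
grip_force: 40.1
```

Emit:
jog_arm(deltas=[0, 0, 0, 0, 0, 0, -1, 0, 0, 0, 0, 0, 0, -1, 0, 0, 0, 0, 0, 0, -1, 0, 0, 0, 0, 0, 0, -1, 0, 0, 0, 0, 0, 0, -1, 0, 0, 0, 0, 0, 0, -1, 0, 0, 0, 0, 0, 0, -1, 0, 0, 0, 0, 0, 0, -1])

```text
time: 5.45
tool_pos: [0.6811, 0.0567, 0.1968]
tcp_rot: [-2.059, -2.372, 0.002]
wrist_force: [-7.7, 0.2, 2.3]
width: 0.262
grip_force: 40.1
```

```bash
python3 r.py
python3 - <<'E'
from h import *
S=read_camera("side");T=read_camera("top"); cv2.imwrite("pics/s3.png",np.hstack([cv2.resize(S["color"][130:260,220:320],(400,520),interpolation=2),cv2.resize(T["color"][110:240,190:290],(400,520),interpolation=2)]))
E
```

```text
5.45 [0.6811 0.0567 0.1968] yaw_y 8.09 z [-0.002 -0.    -1.   ] [-7.68608315  0.20841454  2.31655377] 0.2615636672170509 40.143349170684814
```

View pics/s3.png

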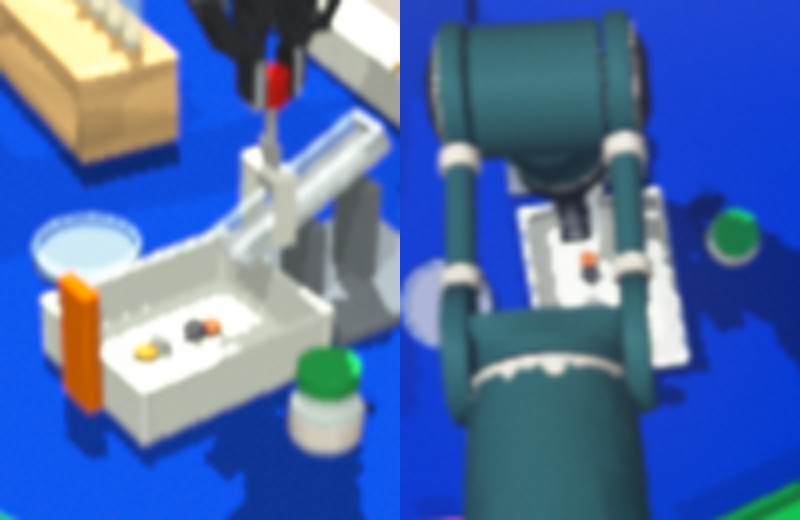

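The channel is empty and all four discs lie in the tote: brass (147,352), steel (162,347), dark (194,330), copper (210,326). Next I push the knob home.

Emit:
jog_arm(deltas=[0, 0, 0.01, 0, 0, 0, -1, 0, 0, 0.02, 0, 0, 0, -1, 0, 0, 0.026, 0, 0, 0, -1, 0, 0, 0.028, 0, 0, 0, -1, 0, 0, 0.028, 0, 0, 0, -1, 0, 0, 0.028, 0, 0, 0, -1])

```text
time: 6.15
tool_pos: [0.6811, 0.0567, 0.1703]
tcp_rot: [-2.059, -2.372, 0.002]
wrist_force: [-9.3, -0.1, 8.7]
width: 0.263
grip_force: 41.0
```

Emit:
jog_arm(deltas=[0, 0, 0.002, 0, 0, 0, -1, 0, 0, 0.002, 0, 0, 0, -1])

```text
time: 6.35
tool_pos: [0.6812, 0.0567, 0.1702]
tcp_rot: [-2.059, -2.372, 0.001]
wrist_force: [-13.0, -0.3, 14.4]
width: 0.265
grip_force: 41.8
```

Emit:
jog_arm(deltas=[0, 0, 0, 0, 0, 0, 1, 0, 0, 0, 0, 0, 0, 1, 0, 0, 0, 0, 0, 0, 1, 0, 0, 0, 0, 0, 0, 1, 0, 0, 0, 0, 0, 0, 1, 0, 0, -0.03, 0, 0, 0, 1, 0, 0, -0.07, 0, 0, 0, 1, 0, 0, -0.07, 0, 0, 0, 1])

```text
time: 7.15
tool_pos: [0.6858, 0.057, 0.2425]
tcp_rot: [2.054, 2.366, 0.012]
wrist_force: [1.3, -0.0, 0.8]
width: 1.001
grip_force: 0.0
```

```bash
python3 r.py .518 .0235 .2
python3 - <<'E'
from h import *
S=read_camera("side");s=blob(S,*RED,(287,160)); print(s[0],s[1])
s=blob(S,*ORG,(240,215)); print(s[0],s[1])
E
```

```text
7.15 [0.6858 0.057  0.2425] yaw_y 8.09 z [ 0.012  0.001 -1.   ] [ 1.26479463 -0.02482161  0.82331907] 1.0008601814629443 0.0
rel [-0.0095 -0.1713  0.0406]
[287.16129032 159.5       ] [284 155   7  10  62]
[239.98373984 216.        ] [235 200  10  32 246]
```

The knob is back at its first pixel, so the gate is home, and the tote hasn't moved. Now to the tab.

Emit:
jog_arm(deltas=[-0.009, -0.171, 0.02, 0, 0, 0, 1, -0.009, -0.171, 0.02, 0, 0, 0, 1, -0.009, -0.171, 0.02, 0, 0, 0, 1, -0.009, -0.171, 0.02, 0, 0, 0, 1, -0.009, -0.171, 0.03, 0, 0, 0, 1, -0.009, -0.171, 0.04, 0, 0, 0, 1])

```text
time: 7.8
tool_pos: [0.514, 0.0238, 0.1946]
tcp_rot: [2.059, 2.372, 0.001]
wrist_force: [0.7, -0.0, -0.2]
width: 1.003
grip_force: 0.0
```

```bash
python3 r.py .518 .0235 .076
python3 - <<'E'
from h import *
S=read_camera("side"); cv2.imwrite("pics/s4.png",cv2.resize(S["color"][110:260,180:330],(600,600),interpolation=2))
E
```

```text
7.8 [0.514  0.0238 0.1946] yaw_y 8.07 z [ 0.001  0.    -1.   ] [ 0.69080055 -0.03826491 -0.17517648] 1.0028849397779456 0.0
rel [-0.0008  0.0038  0.1186]
```

View pics/s4.png

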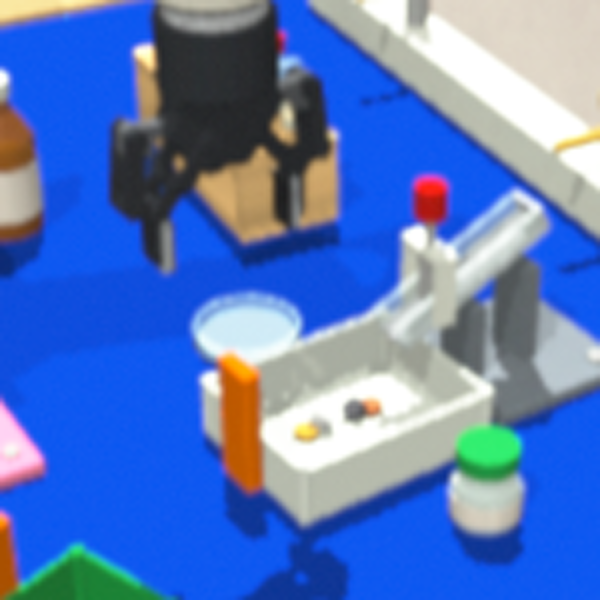

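The jaws, at (160,240) and (290,205), straddle the tab at (240,370), and the gate is home. I'll go down and grip.

Emit:
jog_arm(deltas=[-0.001, 0.004, 0.04, 0, 0, 0, 1, -0.001, 0.004, 0.08, 0, 0, 0, 1, -0.001, 0.004, 0.11, 0, 0, 0, 1, -0.001, 0.004, 0.118, 0, 0, 0, 1, -0.001, 0.004, 0.118, 0, 0, 0, -1, -0.001, 0.004, 0.118, 0, 0, 0, -1, -0.001, 0.004, 0.118, 0, 0, 0, -1, -0.001, 0.004, 0.118, 0, 0, 0, -1], squeeze=80)

```text
time: 8.65
tool_pos: [0.5196, 0.0234, 0.0792]
tcp_rot: [2.057, 2.371, 0.004]
wrist_force: [0.4, -0.0, -0.4]
width: 0.332
grip_force: 0.0
```

Emit:
jog_arm(deltas=[0, 0, 0, 0, 0, 0, -1, 0, 0, 0, 0, 0, 0, -1, 0, 0, 0, 0, 0, 0, -1, 0, 0, 0, 0, 0, 0, -1, 0, 0, 0, 0, 0, 0, -1])

```text
time: 9.15
tool_pos: [0.519, 0.0233, 0.0789]
tcp_rot: [2.058, 2.371, 0.002]
wrist_force: [-0.6, -0.4, 6.8]
width: 0.155
grip_force: 79.2
```

```bash
python3 r.py
```

```text
9.15 [0.519  0.0233 0.0789] yaw_y 8.09 z [ 0.002 -0.    -1.   ] [-0.61230931 -0.40631674  6.80408879] 0.15526850793857871 79.20376896858215
```

The grip holds (13 mm opening, 79 N). Now draw back 70 mm, gently, then lift.

Emit:
jog_arm(deltas=[0, -0.005, -0.001, 0, 0, 0, -1, 0, -0.017, -0.002, 0, 0, 0, -1, 0, -0.03, -0.002, 0, 0, 0, -1, 0, -0.044, -0.002, 0, 0, 0, -1, 0, -0.058, -0.002, 0, 0, 0, -1, 0, -0.067, -0.002, 0, 0, 0, -1, 0, -0.07, -0.002, 0, 0, 0, -1, 0, -0.07, -0.002, 0, 0, 0, -1])

```text
time: 9.95
tool_pos: [0.4475, 0.0134, 0.0792]
tcp_rot: [-2.059, -2.372, 0.002]
wrist_force: [-1.4, 0.3, -1.2]
width: 0.157
grip_force: 78.5
```

Emit:
jog_arm(deltas=[0, 0, -0.01, 0, 0, 0, -1, 0, 0, -0.03, 0, 0, 0, -1, 0, 0, -0.06, 0, 0, 0, -1, 0, 0, -0.1, 0, 0, 0, -1, 0, 0, -0.14, 0, 0, 0, -1, 0, 0, -0.18, 0, 0, 0, -1, 0, 0, -0.21, 0, 0, 0, -1, 0, 0, -0.23, 0, 0, 0, -1])

```text
time: 10.75
tool_pos: [0.4498, 0.0136, 0.3131]
tcp_rot: [2.057, 2.37, 0.004]
wrist_force: [0.6, 0.2, -3.0]
width: 0.153
grip_force: 78.2
```

```bash
python3 r.py
python3 - <<'E'
from h import *
S=read_camera("side"); cv2.imwrite("pics/s5.png",cv2.resize(S["color"][30:260,140:370],(600,600),interpolation=2))
E
```

```text
10.75 [0.4498 0.0136 0.3131] yaw_y 8.1 z [ 0.004 -0.    -1.   ] [ 0.61063595  0.16600541 -3.02968414] 0.15319418490866626 78.17417979240417
```

View pics/s5.png

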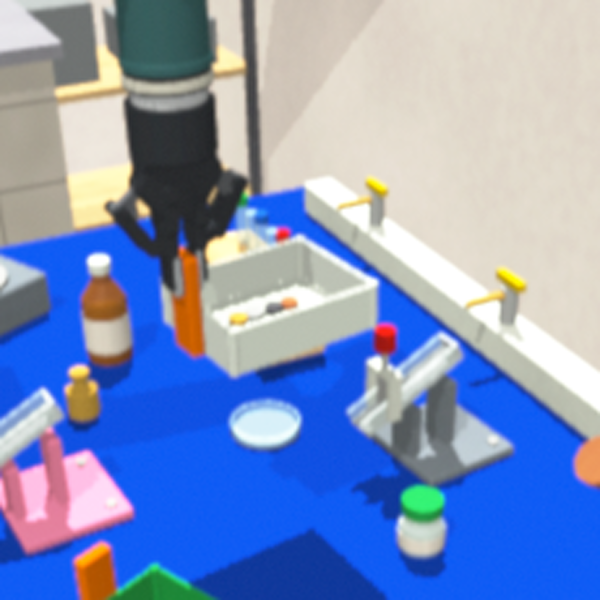

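The tote hangs level with the discs in it, at (240,318) to (290,302). Now tilt it diagonally, tab end and right side down.

Emit:
jog_arm(deltas=[0, 0, 0, -2, 2, 0, -1, 0, 0, 0, -5, 5, 0, -1, 0, 0, 0, -8, 8, 0, -1, 0, 0, 0, -11, 11, 0, -1, 0, 0, 0, -14, 14, 0, -1, 0, 0, 0, -17, 17, 0, -1, 0, 0, 0, -20, 20, 0, -1, 0, 0, 0, -23, 23, 0, -1])

```text
time: 11.6
tool_pos: [0.4482, 0.0133, 0.3086]
tcp_rot: [-1.952, -2.249, -0.869]
wrist_force: [-0.1, 0.1, -2.8]
width: 0.151
grip_force: 78.2
```

Emit:
jog_arm(deltas=[0, 0, 0, -2, 2, 0, -1, 0, 0, 0, -3, 3, 0, -1, 0, 0, 0, -3, 3, 0, -1, 0, 0, 0, -3, 3, 0, -1, 0, 0, 0, -3, 3, 0, -1, 0, 0, 0, -3, 3, 0, -1, 0, 0, 0, -3, 3, 0, -1, 0, 0, 0, -3, 3, 0, -1])

```text
time: 12.4
tool_pos: [0.4488, 0.0137, 0.3094]
tcp_rot: [-1.926, -2.221, -0.974]
wrist_force: [-0.8, -0.3, -1.9]
width: 0.151
grip_force: 78.5
```

Emit:
jog_arm(deltas=[0, 0, 0, 0, 0, 0, -1, 0, 0, 0, 0, 0, 0, -1, 0, 0, 0, 0, 0, 0, -1, 0, 0, 0, 0, 0, 0, -1, 0, 0, 0, 0, 0, 0, -1, 0, 0, 0, 0, 0, 0, -1, 0, 0, 0, 0, 0, 0, -1, 0, 0, 0, 0, 0, 0, -1])

```text
time: 13.2
tool_pos: [0.4487, 0.0135, 0.3093]
tcp_rot: [-1.927, -2.22, -0.975]
wrist_force: [-0.6, 0.0, -3.2]
width: 0.155
grip_force: 78.6
```

```bash
python3 r.py
python3 - <<'E'
from h import *
s=readout.read_state(); M=R.from_rotvec(s["tcp_rot"]).as_matrix(); ex,ey,ez=M[:,1],M[:,0],-M[:,2]
o=s["tool_pos"]-0.078*ez+0.087*ex
P=lambda x,y,z:o+x*ex+y*ey+z*ez
print("tilt",np.degrees(np.arccos(ez[2])),"tote",o)
S=read_camera("side");T=read_camera("top")
for c in(S,T): print("cornerR",np.round(proj(c,P(-.076,-.061,.004))),"L",np.round(proj(c,P(-.076,.061,.004))),"far R",np.round(proj(c,P(.076,-.061,.004))))
cv2.imwrite("pics/s6.png",np.hstack([cv2.resize(S["color"][80:210,170:270],(400,520),interpolation=2),cv2.resize(T["color"][110:240,190:290],(400,520),interpolation=2)]))
E
```

```text
13.2 [0.4487 0.0135 0.3093] yaw_y 1.78 z [ 0.359  0.479 -0.801] [-0.63245215  0.01891286 -3.15519111] 0.15516105079640258 78.55396270751953
tilt 36.76896016062879 tote [0.55550891 0.05332005 0.28363158]
cornerR [234. 164.] L [207. 130.] far R [284. 128.]
cornerR [252. 208.] L [217. 218.] far R [249. 163.]
```

View pics/s6.png

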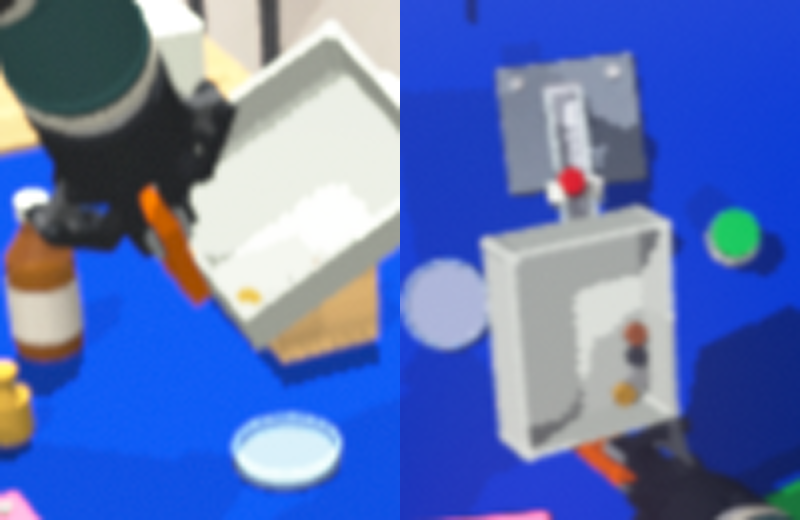

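Copper (636,332), dark (637,355) and brass (624,393) are gathered along the right wall at the tab end. Steel isn't obvious, so I'll check it and the distances.

Run:
```python
from h import *
s=readout.read_state(); M=R.from_rotvec(s["tcp_rot"]).as_matrix(); ex,ey,ez=M[:,1],M[:,0],-M[:,2]
o=s["tool_pos"]-0.078*ez+0.087*ex; T=read_camera("top")
def fl(u,v,h=.0075):
    a,d=ray(T,u,v); n=((o+h*ez-a)@ez)/(d@ez); q=a+n*d-o; return q@ex,q@ey
for n,(x,y) in dict(copper=(236,332),dark=(237,355),brass=(224,393)).items():
    p=fl(190+x/4,110+y/4); print(n,np.round(p,3),np.hypot(p[0]+.076,p[1]+.061).round(3), s["time"])
g=cv2.resize(T["color"][185:220,235:265],(600,700),interpolation=cv2.INTER_CUBIC)[:600]
cv2.imwrite("pics/s7.png",g)
```

```text
copper [-0.02  -0.053] 0.056 13.3
dark [-0.039 -0.052] 0.038 13.3
brass [-0.068 -0.039] 0.023 13.3
```

View pics/s7.png

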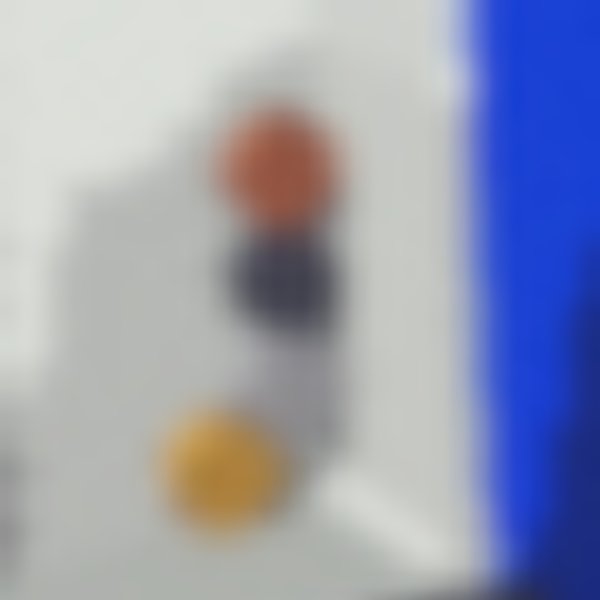

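Steel shows at (290,385), between dark (285,285) and brass (220,475). All four are within about 56 mm of the right corner and at rest, so I'm handing in.

```bash
python3 -c "
from h import *
print(finish_job())"
```

```text
the job is handed in; nothing more can be done
None
```

I handed the job in with the gate pushed home and the tote held still about 28 cm up, tilted about 37°; all four discs are in its tab-end right corner on the microscope side, the farthest about 56 mm out, but `finish_job()` returned no verdict.

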